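# Roll the handle rod onto the marking-out line

### The job

Roll the thicker of the two wooden rods on the marking-out board onto the long scored line by pushing it along with the fingertips, and nudge its end so that it finishes lying along the line, centred over it, with its end butted against the end stop, ready to be marked out. Only push it, never lift it, and leave the thin rod and everything else on the bench where it is.

Things in the scene. Friction and masses are not known exactly. Their poses are not given: they have to be found in the camera images.
- board: Marking-out board fixed on the bench: pale flat wood, 204 (x) x 320 (y) x 12 mm thick. Origin: centre of its underside, at bench height; z up; top face at z = 12 mm. Wooden cleats 12 mm wide, rising 16 mm above the top face, run along both long edges, inner faces at x = -90 and +90 mm. A stop closes its -y end; its +y end (y = 160 mm) is open.
- line_mid (a point): Point on the scored line, on the board's top face at its centre; axes as the board's. The line is dark, 3 mm wide, runs along the board's y axis at x = 0 from end to end and on across the top of the stop, with short cross ticks every 20 mm.
- stop_face (a point): Where the scored line meets the foot of the end stop's face, on the board's top face (board y = -140 mm); axes as the board's. The end stop is a wooden batten 18 mm thick, rising 20 mm above the top face, from cleat to cleat; its face looks to +y.
- handle_rod: The thicker rod: round wood, 32 mm in diameter, 160 mm long, about 90 g. Lies near one cleat (either one), roughly along the line, too near the cleat for a finger to go behind it. Origin in its middle, on its axis; its y axis runs along the rod, away from the end stop; x and z turn as it rolls. Pushed on top without slipping it rolls half as far as the finger. Friction about 0.6.
- rod_end (a point): Centre of the handle rod's end face nearer the end stop (80 mm from its middle).
- thin_rod: The thin rod: plain round wood, 20 mm in diameter and 160 mm long, loose, lying near the other cleat, roughly parallel to the line. Origin in its middle, on its axis; y along it. To be left alone.
- awl: Awl lying on the bench beyond the board's +x cleat, 136 mm long, 26 mm high. Origin on the bench at the front of its handle; x runs towards its point. Leave alone.
- try_square: Try square lying flat on the bench off the board's open end, steel blade 150 mm, wooden stock 115 mm, 15 mm high. Origin on the bench under the corner; x along the blade. Leave alone.
- wax_tin: Round flat tin of wax, 69 mm across, 29 mm high, on the bench beside the end-stop end of the board. Origin: centre of its underside. Leave alone.
- mallet: Wooden mallet lying on the bench beside the end-stop end of the board, head 95 x 54 mm, 57 mm high, handle 180 mm. Origin: under the middle of its head. Leave alone.
- bowl: Small coiled bowl, 104 mm across, 34 mm high, on the bench off the board's open end, beside the try square. Origin: centre of its underside. Leave alone.
Not all that is in view belongs to the job. Leave any orange or white look-alike of the handle_rod alone.

How it is judged:
On the way:
1. the thick rod rolls: it has turned more than 70 degrees about its own axis (angle between handle_rod's own z axis and vertical above 1.22 rad), for 0.02 s.
At the end, for the whole second after the job is handed in: the thick rod lies at rest on the board along the scored line: its middle within 5 mm of the line sideways, its axis within 0.05 rad (3 degrees) of the line's direction, and its end within 3.5 mm of the end stop's face (x of handle_rod in the frame of board between -0.005 and 0.005 m and angle between the y axis of handle_rod and the y axis of board, either way round below 0.05 rad and y of rod_end in the frame of board below -0.1365 m and z of handle_rod in the frame of board between 0.025 and 0.031 m and linear speed of handle_rod below 0.01 m/s and angular speed of handle_rod below 0.3 rad/s); the robot touches nothing.
It fails at once if the thick rod is lifted more than 8 mm off the board (z of handle_rod in the frame of board above 0.036 m).
It fails at once if the thin rod is displaced more than 15 mm (distance of thin_rod from where it was at the start of the episode above 0.015 m).
It fails at once if another thing on the bench is displaced more than 15 mm (distance of any of awl, try_square, wax_tin, mallet, bowl from where it was at the start of the episode above 0.015 m).
It also fails if it takes over 67 s, if anything falls off the work surface, if the arm or the gripper's body presses on something with over 40 N, if the wrist force passes 120 N, or if a joint passes its speed limit or range.

### The arm

A 6-joint arm with a two-finger parallel gripper is mounted at the origin on the work surface. World frame = base frame: x ahead of the robot, y to its left, z up, the work surface at z = 0. Lengths are in m, angles in rad, forces in N, time in s.
With the tool pointing down it reaches from about 0.3 to 0.875 m from the base axis. Payload 6.4 kg.
Tool frame: the origin (TCP) lies between the finger pads; the fingertips stand 19 mm ahead of it and the grasp point (between the pads) is the TCP (ctrl.tips_ahead is the z of the fingertips in the tool frame, in m); z points along the fingers, y is the line along which they close (so a half turn about z gives the same grasp; the last joint's range is limited). The gripper opens to 85 mm and grips with 20 to 120 N. Pads are 22 mm wide; open, the fingers measure 114 mm over their backs; the gripper's body (76 mm by 85 mm) begins 54 mm behind the grasp point. The pads swing forward as they close: fully open they stand 13 mm farther back than shut.
Start: joints at [-1.404, 0.181, 1.607, -0, 1.354, -0.206], TCP at [0.209, -0.536, 0.25] pointing down, gripper open.
Joint ranges: [-2.99, 2.99], [-0.89, 2.07], [0.3, 2.58], [-1.14, 4.28], [0, 2.63], [-3.12, 3.12]. Speed limits (rad/s): [2.57, 2.57, 3.01, 3.14, 3.14, 3.14].

### API

Orientations are given as a unit quaternion [w, x, y, z].
In Python, from bench import readout, vision, ctrl gives the robot as it stands.
- The arm moves only by the tool play_rows, never from a script. Its arguments are lists of equal length, an entry for each row: "xyz": the shift along the tool's x, y, z in mm, a list of three; "rot": the turn, a rotation vector about the tool's x, y, z in rad, a list of three; "grip": the opening, from 0 (shut) to 1 (fully open). In form: {"xyz": [[x, y, z], ...], "rot": [[rx, ry, rz], ...], "grip": [grip, ...]}. A call has exactly 10 rows; each row is the pose to reach, as a shift and turn from the pose commanded when the call began, along the tool's axes at that moment; what a row does not reach only later rows make up. A row lasts 1/8 s, in which the tool goes at most 62.5 mm and 10.7 degrees, less where a joint would pass 70% of its speed; a pose out of reach is approached as far as the arm can. A call with a gripper value outside its range is refused whole. The fingers move at their own pace and stop on an object; the grip force is fixed at half the most. Time passes only in rows, so rows that repeat a pose let the fingers close, or fill a call up. It gives the time, the measured TCP pose, the force, the opening and the grip force at its end, in the units of the state.
- readout.get_obs(): the state, without advancing time (a new reading comes with each control period).
- vision.camera(name): name is "scene" or "side" or "wrist"; returns a dict with "color" (400x640x3 uint8, red, green, blue), "depth" (400x640 float32, m along the optical axis (not along the pixel's ray), 0 where there is no reading), "camera_matrix" (3x3 intrinsics, pixels), "extrinsics" (4x4, takes a point from camera to world coordinates); the wrist camera has in their place "hand_eye" (4x4, takes a point from camera to tool coordinates, whose origin is the TCP and whose axes are the flange's). Camera axes: x right, y down, z forward; pixel columns grow to the right and rows downward; lengths in m; the calibration is good to about 2 mm. A picture is of the moment at which its call begins: read the wrist's pose just before it.
- ctrl.hand_in(): hands the job in; it is judged then, once.
The state is a dict: "time_s": time; "q": joint angles; "dq": joint speeds; "joint_efforts": joint torques, N m; "eef_pos": TCP position; "eef_rot": TCP orientation; "wrist_force": force on the tool from outside, world axes, zero at the start; "torque": the same for the moment, N m; "opening": opening from 0.0 (shut) to 1.0 (fully open); "grasp_force": force on a finger pad.
Only numpy, scipy, OpenCV 4.12 (cv2) and the standard library are available. Lean on these libraries where they do the work, as an engineer would, in place of code of your own. Each camera call takes 0.05 s, during which the arm holds its last target. There are 200 camera calls.

## Working session

There is one attempt and no reset: what is moved stays moved. The work goes in short steps, Python scripts to look and compute and a tool call to move; the robot and the scene stay as the last step left them, time stands still between calls to the robot, and variables do not carry over. Pictures are saved under pics/ and viewed, at most 10 in all, crops included, and the job is handed in when it is done.

Besides the shell and the picture viewer there is one more tool, called after "Request:" by a JSON object that holds its "op" and its "data", one argument or row to a line. play_rows: Moves the arm, as the interface text tells. Its arguments: {"type":"object","properties":{"xyz":{"type":"array","items":{"type":"array","items":{"type":"number"}}},"rot":{"type":"array","items":{"type":"array","items":{"type":"number"}}},"grip":{"type":"array","items":{"type":"number"}}},"required":["xyz","rot","grip"]}

```bash
mkdir -p pics; ls
cat > h.py <<'E'
import numpy as np,cv2
from bench import readout,vision,ctrl
def pts(c):
    d=c["depth"];K=c["camera_matrix"];v,u=np.mgrid[:d.shape[0],:d.shape[1]]
    P=np.stack([(u-K[0,2])/K[0,0]*d,(v-K[1,2])/K[1,1]*d,d],-1)
    T=c["extrinsics"];W=P@T[:3,:3].T+T[:3,3];W[d==0]=np.nan
    return W
E
python3 - <<'E'
from h import *
for n in("scene","side"):
    c=vision.camera(n);np.savez(n+"0.npz",**{k:v for k,v in c.items()})
    cv2.imwrite(f"pics/{n}0.png",c["color"][...,::-1]);print(n,c["extrinsics"].round(3).tolist(),c["camera_matrix"].tolist())
s=readout.get_obs();print(s["eef_pos"],s["eef_rot"],s["time_s"],s["opening"],ctrl.tips_ahead)
E
```

```text
pics
scene [[-0.317, 0.725, -0.612, 1.139], [0.949, 0.234, -0.213, 0.293], [-0.011, -0.648, -0.762, 0.945], [0.0, 0.0, 0.0, 1.0]] [[426.21799341681105, 0.0, 321.3841481051507], [0.0, 426.21799341681105, 191.94834637605268], [0.0, 0.0, 1.0]]
side [[-0.723, -0.489, 0.489, -0.246], [-0.691, 0.491, -0.531, 0.795], [0.019, -0.721, -0.692, 1.062], [0.0, 0.0, 0.0, 1.0]] [[496.2619524555947, 0.0, 316.5768668959646], [0.0, 496.2619524555947, 208.38947764661685], [0.0, 0.0, 1.0]]
[ 0.20938448 -0.53503626  0.24947989] [-7.86417931e-04  9.82681868e-01  1.85299019e-01  3.54323118e-05] 0.1 0.9983364020755039 0.019
```

View pics/scene0.png

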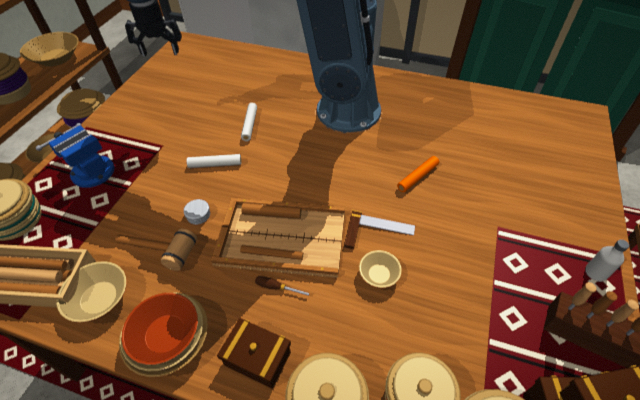

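View pics/side0.png

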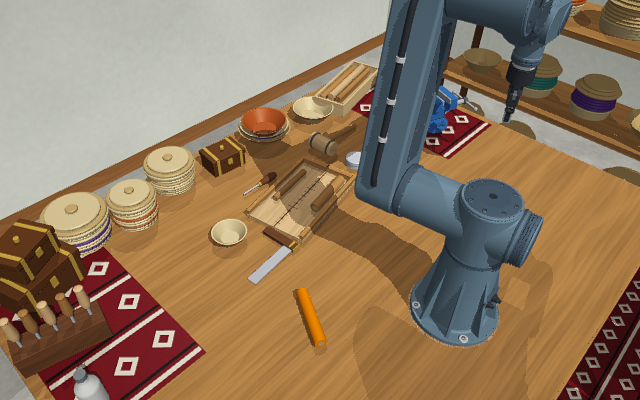

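Stop is at the left in the scene view (about (222,237)). The thick rod lies on the robot's side (270,212) and the thin rod on the awl side (270,253). Next I'll make an orthographic top view.

```bash
cat > top.py <<'E'
from h import *
import sys
def top(c,x0,x1,y0,y1,r=0.001):
    W=pts(c);n=(int((x1-x0)/r),int((y1-y0)/r))
    # rectified at board-top height z=.012 via homography + height map by splat
    K=c["camera_matrix"];T=np.linalg.inv(c["extrinsics"])
    gx,gy=np.meshgrid(x0+np.arange(n[0])*r,y0+np.arange(n[1])*r,indexing="ij")
    P=np.stack([gx,gy,np.full_like(gx,.012)],-1)@T[:3,:3].T+T[:3,3]
    u=(P[...,0]/P[...,2]*K[0,0]+K[0,2]).astype(np.float32);v=(P[...,1]/P[...,2]*K[1,1]+K[1,2]).astype(np.float32)
    return cv2.remap(c["color"],u,v,cv2.INTER_LINEAR),W
if __name__=="__main__":
    out=[]
    for n in("scene","side"):
        c=dict(np.load(n+"0.npz"));im,W=top(c,.38,.68,-.32,.10);out.append(im)
        m=(W[...,0]>.35)&(W[...,0]<.7)&(W[...,1]>-.32)&(W[...,1]<.1)&(W[...,2]>.006)&(W[...,2]<.07)
        print(n,m.sum(),np.histogram(W[m][:,2],bins=np.arange(.006,.06,.002)))
    cv2.imwrite("pics/top0.png",cv2.resize(np.vstack(out),None,fx=1,fy=1)[...,::-1].repeat(1,0))
E
python3 top.py
python3 - <<'E'
import cv2;i=cv2.imread("pics/top0.png")
# rows: x, cols: y
cv2.imwrite("pics/top0b.png",cv2.resize(i,(798,600)) if 0 else i);print(i.shape)
E
```

```text
scene 8747 (array([  83,  199,  984, 1982, 1214,  289,  125,  132,  184,  210,  394,
        719,  669,  443,  217,  109,   84,  104,  160,  138,   58,   33,
         53,   68,   62,   24]), array([0.006, 0.008, 0.01 , 0.012, 0.014, 0.016, 0.018, 0.02 , 0.022,
       0.024, 0.026, 0.028, 0.03 , 0.032, 0.034, 0.036, 0.038, 0.04 ,
       0.042, 0.044, 0.046, 0.048, 0.05 , 0.052, 0.054, 0.056, 0.058]))
side 4907 (array([241, 622, 900, 594, 284, 106, 108, 124, 184, 272, 316, 291, 223,
       118,  71,  68,  77,  74,  85,  42,  18,  21,  26,  18,  16,   7]), array([0.006, 0.008, 0.01 , 0.012, 0.014, 0.016, 0.018, 0.02 , 0.022,
       0.024, 0.026, 0.028, 0.03 , 0.032, 0.034, 0.036, 0.038, 0.04 ,
       0.042, 0.044, 0.046, 0.048, 0.05 , 0.052, 0.054, 0.056, 0.058]))
(600, 420, 3)
```

View pics/top0.png

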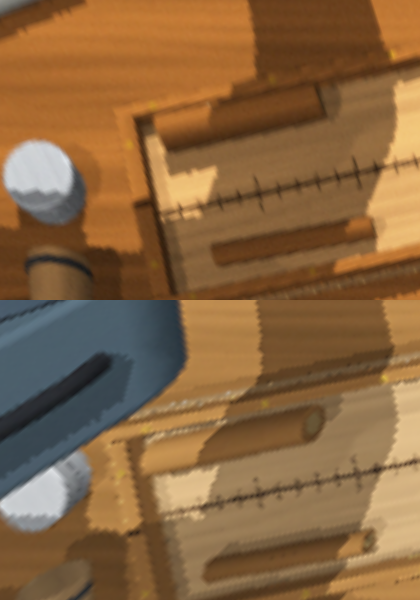

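Request:
{"op": "play_rows", "data": {
  "xyz": [
    [52,-34,-5],
    [104,-69,-10],
    [155,-103,-15],
    [207,-138,-20],
    [259,-172,-25],
    [310,-206,-30],
    [362,-241,-30],
    [414,-275,-30],
    [465,-310,-30],
    [517,-344,-30]
  ],
  "rot": [
    [0,0,0.016],
    [0,0,0.032],
    [0,0,0.048],
    [0,0,0.064],
    [0,0,0.08],
    [0,0,0.096],
    [0,0,0.112],
    [0,0,0.128],
    [0,0,0.144],
    [0,0,0.16]
  ],
  "grip": [1,1,1,1,1,1,1,1,1,1]
}}

```text
time_s: 1.35
eef_pos: [0.5663, -0.0249, 0.28]
eef_rot: [0.0, 0.994, 0.106, -0.0]
wrist_force: [-0.0, -0.9, 0.4]
opening: 0.998
grasp_force: 0.0
```

Run:
```python
from h import *
from scipy.spatial.transform import Rotation as R
s=readout.get_obs();c=vision.camera("wrist");q=s["eef_rot"];
T=np.eye(4);T[:3,:3]=R.from_quat([*q[1:],q[0]]).as_matrix();T[:3,3]=s["eef_pos"]
c["extrinsics"]=T@c["hand_eye"];np.savez("w1.npz",**{k:v for k,v in c.items()})
print(s["eef_pos"],s["eef_rot"],s["time_s"],c["extrinsics"].round(3).tolist(),c["camera_matrix"][0,0])
cv2.imwrite("pics/w1.png",c["color"][...,::-1])
```

```text
[ 0.56632865 -0.02485929  0.280042  ] [ 3.29290729e-05  9.94364680e-01  1.06013501e-01 -1.41879998e-04] 1.35 [[0.211, -0.932, -0.293, 0.641], [-0.977, -0.202, -0.063, -0.01], [-0.001, 0.3, -0.954, 0.405], [0.0, 0.0, 0.0, 1.0]] 286.3503065634576
```

View pics/w1.png

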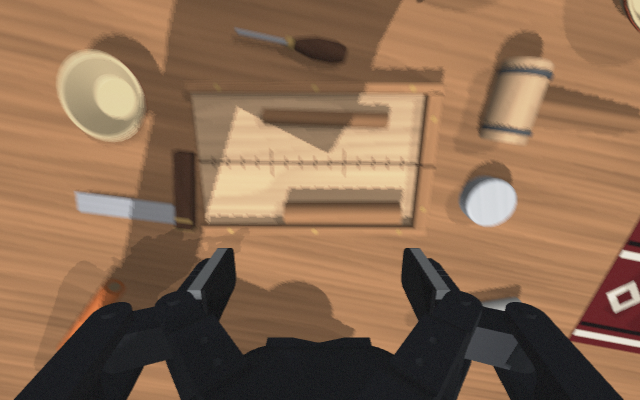

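```bash
cat > meas.py <<'E'
from h import *
from scipy.spatial.transform import Rotation as R
from scipy.optimize import least_squares
def wrist():
    s=readout.get_obs();c=vision.camera("wrist");q=s["eef_rot"]
    T=np.eye(4);T[:3,:3]=R.from_quat([*q[1:],q[0]]).as_matrix();T[:3,3]=s["eef_pos"]
    c["extrinsics"]=T@c["hand_eye"];return s,c
class B:  # board frame in world
    def __init__(s,o,a): s.o=np.array(o);s.a=a;s.ex=np.array([np.cos(a),np.sin(a)]);s.ey=np.array([-np.sin(a),np.cos(a)])
    def to(s,p): d=np.asarray(p)[...,:2]-s.o; return np.stack([d@s.ex,d@s.ey],-1)
    def fro(s,b): b=np.asarray(b); return s.o+b[...,:1]*s.ex+b[...,1:2]*s.ey
def rect(c,b,z=.012,r=.0005,X=(-.11,.11),Y=(-.18,.18)):
    K=c["camera_matrix"];T=np.linalg.inv(c["extrinsics"])
    xs=np.arange(*X,r);ys=np.arange(*Y,r);g=np.stack(np.meshgrid(xs,ys,indexing="ij"),-1)
    w=b.fro(g);P=np.concatenate([w,np.full(w.shape[:2]+(1,),z)],-1)@T[:3,:3].T+T[:3,3]
    f=np.float32
    return cv2.remap(c["color"],(P[...,0]/P[...,2]*K[0,0]+K[0,2]).astype(f),(P[...,1]/P[...,2]*K[1,1]+K[1,2]).astype(f),cv2.INTER_LINEAR),xs,ys
def line(c,b,Y=(-.13,.13)):
    im,xs,ys=rect(c,b,X=(-.012,.012),Y=Y);g=im.sum(2).astype(float)
    g=cv2.GaussianBlur(g,(1,5),0);k=g.max(0)-g.min(0)
    i=g.argmin(0);p=[(ys[j],xs[i[j]]) for j in range(len(ys))]
    p=np.array(p);f=lambda t:t[0]+t[1]*p[:,0]-p[:,1]
    t=least_squares(f,[0,0],loss="soft_l1",f_scale=.001).x
    return t
def rod(c,b,r=.016,side=None,zmin=.022,xr=(-.088,.03)):
    W=pts(c).reshape(-1,3);W=W[np.isfinite(W).all(1)];p=b.to(W);m=(p[:,0]>xr[0])&(p[:,0]<xr[1])&(p[:,1]>-.138)&(p[:,1]<.12)&(W[:,2]>zmin)&(W[:,2]<.055)
    q=np.c_[p[m],W[m][:,2]]
    f=lambda t:np.hypot(q[:,0]-t[0]-t[1]*q[:,1],q[:,2]-t[2])-r
    t=least_squares(f,[np.median(q[:,0]),0,.012+r],loss="soft_l1",f_scale=.002).x
    k=np.abs(f(t))<.004
    return t,np.percentile(q[k][:,1],[0.5,2,98,99.5]),k.sum(),q
E
cat > m1.py <<'E'
from meas import *
c=dict(np.load("w1.npz"))
b=B([.565,-.026],.212)
for _ in range(4):
    t=line(c,b);b=B(b.o+t[0]*b.ex,b.a-t[1])
print("line",b.o,b.a,t)
im,xs,ys=rect(c,b,X=(-.12,.12),Y=(-.19,.19));cv2.imwrite("pics/r1.png",cv2.resize(im,(760,480))[...,::-1])
W=pts(c).reshape(-1,3);W=W[np.isfinite(W).all(1)];p=b.to(W)
# heights on line along y near stop; profile along y at x in +-.03
for lo in np.arange(-.175,-.12,.003):
    m=(abs(p[:,0])<.04)&(p[:,1]>lo)&(p[:,1]<lo+.003);print(round(lo,3),m.sum(),np.median(W[m][:,2]).round(4),end=" | ")
print()
for lo in np.arange(-.11,.11,.004):
    m=(abs(p[:,1])<.05)&(p[:,0]>lo)&(p[:,0]<lo+.004);print(round(lo,3),m.sum(),np.median(W[m][:,2]).round(4),end=" | ")
print();print(rod(c,b)[:3])
print(rod(c,b,r=.010,zmin=.02,xr=(.03,.085))[:3])
E
python3 m1.py
```

```text
line [ 0.56822892 -0.02530547] 0.20209663665481972 [1.23797695e-05 7.14838019e-05]
-0.175 119 0.0007 | -0.172 98 0.0007 | -0.169 4 0.0027 | -0.166 0 nan | -0.163 0 nan | -0.16 0 nan | -0.157 83 0.0325 | -0.154 140 0.0328 | -0.151 130 0.0328 | -0.148 139 0.0329 | -0.145 130 0.0328 | -0.142 156 0.0327 | -0.139 420 0.021 | -0.136 124 0.0129 | -0.133 123 0.0128 | -0.13 123 0.0128 | -0.127 125 0.0127 | -0.124 125 0.0128 | -0.121 120 0.0128 | 
-0.11 0 nan | -0.106 98 0.0286 | -0.102 174 0.0289 | -0.098 182 0.0289 | -0.094 303 0.0248 | -0.09 5 0.0128 | -0.086 72 0.0365 | -0.082 104 0.0411 | -0.078 154 0.0431 | -0.074 178 0.0445 | -0.07 205 0.0445 | -0.066 227 0.0436 | -0.062 261 0.0414 | -0.058 519 0.0336 | -0.054 273 0.0133 | -0.05 184 0.013 | -0.046 192 0.013 | -0.042 186 0.0128 | -0.038 186 0.0128 | -0.034 195 0.013 | -0.03 200 0.013 | -0.026 189 0.0129 | -0.022 191 0.0129 | -0.018 239 0.0131 | -0.014 681 0.2911 | -0.01 796 0.2944 | -0.006 928 0.2989 | -0.002 1026 0.3005 | 0.002 1138 0.3036 | 0.006 10805 0.341 | 0.01 3438 0.3449 | 0.014 8221 0.3523 | 0.018 292 0.0132 | 0.022 217 0.0129 | 0.026 221 0.0129 | 0.03 219 0.013 | 0.034 228 0.013 | 0.038 223 0.0129 | 0.042 224 0.013 | 0.046 182 0.0262 | 0.05 246 0.031 | 0.054 263 0.0325 | 0.058 256 0.0322 | 0.062 271 0.0301 | 0.066 270 0.0137 | 0.07 231 0.0128 | 0.074 249 0.0129 | 0.078 250 0.0128 | 0.082 254 0.0129 | 0.086 300 0.0274 | 0.09 275 0.0289 | 0.094 287 0.029 | 0.098 142 0.0283 | 0.102 251 0.0009 | 0.106 248 0.0009 | 
(array([-0.06959421, -0.01204529,  0.02859605]), array([-0.11513633, -0.11275831,  0.03974649,  0.04231056]), np.int64(2680))
(array([0.05750779, 0.01950724, 0.02264371]), array([-0.13786272, -0.0897442 ,  0.06541643,  0.06752511]), np.int64(2040))
  return _methods._mean(a, axis=axis, dtype=dtype,
  ret = ret.dtype.type(ret / rcount)
```

View pics/r1.png

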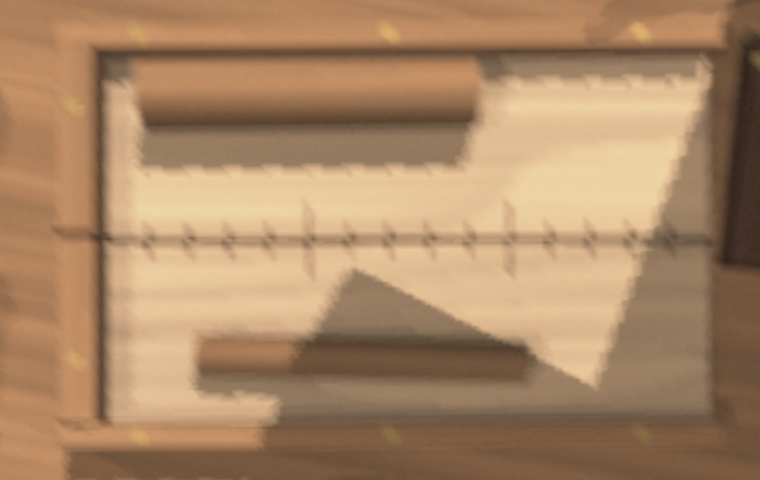

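Request:
{"op": "play_rows", "data": {
  "xyz": [
    [-15,7,30],
    [-30,15,60],
    [-46,22,90],
    [-60,30,120],
    [-77,37,150],
    [-77,37,175],
    [-77,37,195],
    [-77,37,205],
    [-77,37,205],
    [-77,37,205]
  ],
  "rot": [
    [0,0,0.01],
    [0,0,0.01],
    [0,0,0.01],
    [0,0,0.01],
    [0,0,0.01],
    [0,0,0.01],
    [0,0,0.01],
    [0,0,0.01],
    [0,0,0.01],
    [0,0,0.01]
  ],
  "grip": [1,1,1,1,1,1,1,1,1,1]
}}

```text
time_s: 2.65
eef_pos: [0.4988, -0.0794, 0.076]
eef_rot: [0.0, 0.995, 0.101, 0.001]
wrist_force: [0.4, 0.2, 0.1]
opening: 1.003
grasp_force: 0.0
```

```bash
cat > st.py <<'E'
from meas import *
b=B([.56823,-.02531],.2021)
def state():
    s=readout.get_obs();q=s["eef_rot"];return s,b.to(s["eef_pos"])*1e3,s["eef_pos"][2]*1e3,2*np.arctan2(q[2],q[1])-b.a
if __name__=="__main__":
    s,p,z,a=state();print(p.round(1),round(z,1),round(a,4),s["wrist_force"],s["time_s"])
    c=vision.camera("side");cv2.imwrite("pics/s2.png",cv2.resize(c["color"][150:260,250:400,::-1],(600,440)))
E
python3 st.py
```

```text
[-78.9 -39.1] 76.0 0.0009 [0.40050931 0.17031743 0.1398041 ] 2.65
```

View pics/s2.png

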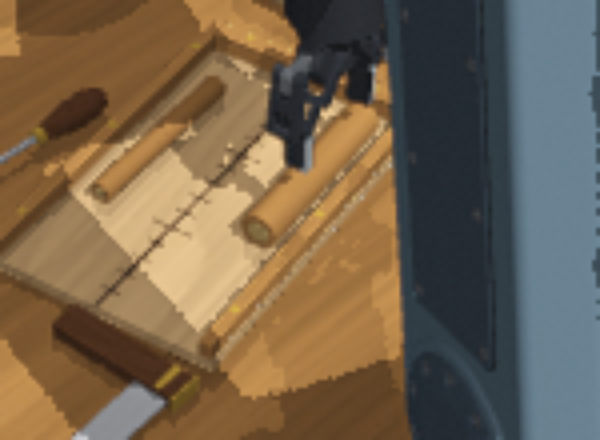

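Request:
{"op": "play_rows", "data": {
  "xyz": [
    [0,0,2],
    [0,0,4],
    [0,0,6],
    [0,0,8],
    [0,0,10],
    [0,0,12],
    [0,0,14],
    [0,0,16],
    [0,0,18],
    [0,0,20]
  ],
  "rot": [
    [0,0,0],
    [0,0,0],
    [0,0,0],
    [0,0,0],
    [0,0,0],
    [0,0,0],
    [0,0,0],
    [0,0,0],
    [0,0,0],
    [0,0,0]
  ],
  "grip": [1,1,1,1,1,1,1,1,1,1]
}}

```text
time_s: 3.95
eef_pos: [0.4982, -0.0793, 0.0552]
eef_rot: [0.0, 0.995, 0.101, 0.0]
wrist_force: [0.2, -0.1, 0.1]
opening: 0.997
grasp_force: 0.0
```

Request:
{"op": "play_rows", "data": {
  "xyz": [
    [0,0,1],
    [0,0,2],
    [0,0,2.5],
    [0,0,3],
    [0,0,3.5],
    [0,0,4],
    [0,0,4.5],
    [0,0,5],
    [0,0,5.5],
    [0,0,5.5]
  ],
  "rot": [
    [0,0,0],
    [0,0,0],
    [0,0,0],
    [0,0,0],
    [0,0,0],
    [0,0,0],
    [0,0,0],
    [0,0,0],
    [0,0,0],
    [0,0,0]
  ],
  "grip": [1,1,1,1,1,1,1,1,1,1]
}}

```text
time_s: 5.2
eef_pos: [0.4982, -0.0792, 0.0497]
eef_rot: [-0.0, 0.995, 0.101, -0.0]
wrist_force: [-0.2, -0.1, -0.6]
opening: 0.996
grasp_force: 0.0
```

Request:
{"op": "play_rows", "data": {
  "xyz": [
    [0,0,0.3],
    [0,0,0.6],
    [0,0,0.9],
    [0,0,1.2],
    [0,0,1.4],
    [0,0,1.5],
    [0,0,1.5],
    [0,0,1.5],
    [0,0,1.5],
    [0,0,1.5]
  ],
  "rot": [
    [0,0,0],
    [0,0,0],
    [0,0,0],
    [0,0,0],
    [0,0,0],
    [0,0,0],
    [0,0,0],
    [0,0,0],
    [0,0,0],
    [0,0,0]
  ],
  "grip": [1,1,1,1,1,1,1,1,1,1]
}}

```text
time_s: 6.45
eef_pos: [0.4988, -0.0793, 0.0491]
eef_rot: [0.0, 0.995, 0.101, 0.001]
wrist_force: [-1.0, 1.4, 8.3]
opening: 0.998
grasp_force: 4.1
```

Request:
{"op": "play_rows", "data": {
  "xyz": [
    [3,0,0.3],
    [7,0,0.3],
    [12,0,0.3],
    [17,0,0.3],
    [22,0,0.3],
    [27,0,0.3],
    [31,0,0.3],
    [34,0,0.3],
    [36,0,0.3],
    [36,0,0.3]
  ],
  "rot": [
    [0,0,0],
    [0,0,0],
    [0,0,0],
    [0,0,0],
    [0,0,0],
    [0,0,0],
    [0,0,0],
    [0,0,0],
    [0,0,0],
    [0,0,0]
  ],
  "grip": [1,1,1,1,1,1,1,1,1,1]
}}

```text
time_s: 7.7
eef_pos: [0.5349, -0.0715, 0.0496]
eef_rot: [-0.0, 0.995, 0.101, 0.001]
wrist_force: [-0.5, 5.2, 11.6]
opening: 1.006
grasp_force: 5.9
```

```bash
cat > look.py <<'E'
from st import *
s,p,z,a=state();print(p.round(1),round(z,1),round(a,4),s["wrist_force"].round(1),s["time_s"])
s,c=wrist();t=[0,0]
try: print("line",(line(c,b)*[1e3,1]).round(4))
except Exception as e: print(e)
for n,c in(("wrist",c),("scene",vision.camera("scene")),("side",vision.camera("side"))):
    t,e,k,q=rod(c,b,zmin=.024,xr=(-.087,.035))
    print(n,"x at mid",((t[0]+t[1]*e[[0,3]].mean())*1e3).round(1),"slope",t[1].round(4),"z",t[2].round(4),"ends",(e*1e3).round(1),k,len(q))
E
python3 look.py
```

```text
[-41.9 -38.6] 49.6 0.0008 [-0.5  5.2 11.6] 7.7
line [-2.5949 -0.006 ]
wrist x at mid -50.2 slope -0.0169 z 0.0287 ends [-115.1 -112.9   40.6   42.5] 13902 14931
scene x at mid -50.0 slope -0.0277 z 0.0289 ends [-136.2 -112.6   43.1   45.4] 587 692
side x at mid -48.4 slope -0.0133 z 0.0275 ends [-136.7 -115.6   45.8   47.4] 349 438
```

Request:
{"op": "play_rows", "data": {
  "xyz": [
    [0,0,-3],
    [0,0,-7],
    [-9,0,-7],
    [-18,0,-7],
    [-18,0,-4],
    [-18,0,-2.5],
    [-18,0,-1.5],
    [-18,0,-0.7],
    [-18,0,0],
    [-18,0,0]
  ],
  "rot": [
    [0,0,0],
    [0,0,0],
    [0,0,0],
    [0,0,0],
    [0,0,0],
    [0,0,0],
    [0,0,0],
    [0,0,0],
    [0,0,0],
    [0,0,0]
  ],
  "grip": [1,1,1,1,1,1,1,1,1,1]
}}

```text
time_s: 9.1
eef_pos: [0.5167, -0.0756, 0.049]
eef_rot: [0.0, 0.995, 0.101, 0.001]
wrist_force: [-0.9, 2.3, 8.4]
opening: 1.0
grasp_force: 4.1
```

Request:
{"op": "play_rows", "data": {
  "xyz": [
    [3,0,0],
    [7,0,0],
    [12,0,0],
    [17,0,0],
    [22,0,0],
    [27,0,0],
    [31,0,0],
    [34,0,0],
    [36,0,0],
    [36,0,0]
  ],
  "rot": [
    [0,0,0],
    [0,0,0],
    [0,0,0],
    [0,0,0],
    [0,0,0],
    [0,0,0],
    [0,0,0],
    [0,0,0],
    [0,0,0],
    [0,0,0]
  ],
  "grip": [1,1,1,1,1,1,1,1,1,1]
}}

```text
time_s: 10.35
eef_pos: [0.5527, -0.0679, 0.0496]
eef_rot: [-0.0, 0.995, 0.101, 0.002]
wrist_force: [-1.3, 4.5, 11.4]
opening: 1.004
grasp_force: 5.4
```

```bash
python3 look.py
```

```text
[-23.7 -38.6] 49.6 0.0008 [-1.3  4.5 11.4] 10.35
line [-2.7425 -0.0062]
wrist x at mid -31.6 slope -0.0149 z 0.0287 ends [-114.9 -112.7   40.7   42.8] 13878 14806
scene x at mid -31.6 slope -0.0219 z 0.0288 ends [-137.  -113.2   44.5   45.7] 614 700
side x at mid -30.1 slope -0.0067 z 0.0271 ends [-136.3 -114.1   45.7   46.9] 331 424
```

Request:
{"op": "play_rows", "data": {
  "xyz": [
    [0,0,-3],
    [0,0,-7],
    [-9,0,-7],
    [-18,0,-7],
    [-18,0,-4],
    [-18,0,-2.5],
    [-18,0,-1.5],
    [-18,0,-0.7],
    [-18,0,0],
    [-18,0,0]
  ],
  "rot": [
    [0,0,0],
    [0,0,0],
    [0,0,0],
    [0,0,0],
    [0,0,0],
    [0,0,0],
    [0,0,0],
    [0,0,0],
    [0,0,0],
    [0,0,0]
  ],
  "grip": [1,1,1,1,1,1,1,1,1,1]
}}

```text
time_s: 11.75
eef_pos: [0.5342, -0.072, 0.0488]
eef_rot: [0.0, 0.995, 0.101, 0.001]
wrist_force: [-1.6, 1.0, 7.1]
opening: 1.003
grasp_force: 3.3
```

Request:
{"op": "play_rows", "data": {
  "xyz": [
    [3,0,0],
    [7,0,0],
    [12,0,0],
    [17,0,0],
    [22,0,0],
    [27,0,0],
    [31,0,0],
    [34,0,0],
    [36,0,0],
    [36,0,0]
  ],
  "rot": [
    [0,0,0],
    [0,0,0],
    [0,0,0],
    [0,0,0],
    [0,0,0],
    [0,0,0],
    [0,0,0],
    [0,0,0],
    [0,0,0],
    [0,0,0]
  ],
  "grip": [1,1,1,1,1,1,1,1,1,1]
}}

```text
time_s: 13.0
eef_pos: [0.5703, -0.0642, 0.0497]
eef_rot: [-0.0, 0.995, 0.101, 0.002]
wrist_force: [-0.1, 3.3, 9.7]
opening: 0.995
grasp_force: 5.2
```

```bash
python3 look.py
```

```text
[ -5.7 -38.5] 49.7 0.0009 [-0.1  3.3  9.7] 13.0
line [-2.5437 -0.0077]
wrist x at mid -12.9 slope -0.0129 z 0.0288 ends [-114.8 -112.6   40.9   43. ] 13994 14857
scene x at mid -13.0 slope -0.0185 z 0.0289 ends [-137.6 -112.4   43.5   45.9] 614 691
side x at mid -11.3 slope -0.0067 z 0.0269 ends [-136.3 -116.2   46.3   48. ] 345 431
```

Request:
{"op": "play_rows", "data": {
  "xyz": [
    [0,0,-2],
    [0,0,-8],
    [0,0,-25],
    [-2,-25,-45],
    [-4,-55,-45],
    [-6,-85,-45],
    [-8,-113,-45],
    [-8,-113,-45],
    [-8,-113,-45],
    [-8,-113,-45]
  ],
  "rot": [
    [0,0,0],
    [0,0,0],
    [0,0,0],
    [0,0,0],
    [0,0,0],
    [0,0,0],
    [0,0,0],
    [0,0,0],
    [0,0,0],
    [0,0,0]
  ],
  "grip": [1,1,1,0.5,0,0,0,0,0,0]
}}

```text
time_s: 14.4
eef_pos: [0.5386, 0.0434, 0.0933]
eef_rot: [0.0, 0.995, 0.101, 0.0]
wrist_force: [-0.4, 0.7, 0.2]
opening: -0.0
grasp_force: 0.0
```

```bash
python3 look.py
python3 - <<'E'
from st import *
s,c=wrist();cv2.imwrite("pics/w3.png",c["color"][...,::-1])
W=pts(c).reshape(-1,3);W=W[np.isfinite(W).all(1)];p=b.to(W)
m=(abs(p[:,0]+.014)<.02)&(p[:,1]>-.138)&(p[:,1]<.06)&(W[:,2]>.03)&(W[:,2]<.05);print(np.percentile(p[m][:,1],[.5,5,95,99.5]))
E
```

```text
[-15.2  73.2] 93.3 -0.0003 [-0.4  0.7  0.2] 14.4
line [-2.2331 -0.008 ]
wrist x at mid -13.0 slope -0.013 z 0.0285 ends [-137.5 -112.9   41.8   44. ] 10975 11498
scene x at mid -13.8 slope -0.0038 z 0.0289 ends [-137.6 -112.    43.    45.6] 702 774
side x at mid -12.3 slope 0.0105 z 0.0265 ends [-136.7 -113.6   45.2   47.8] 359 447
[-0.13742524 -0.10785832  0.03772193  0.04429295]
```

View pics/w3.png

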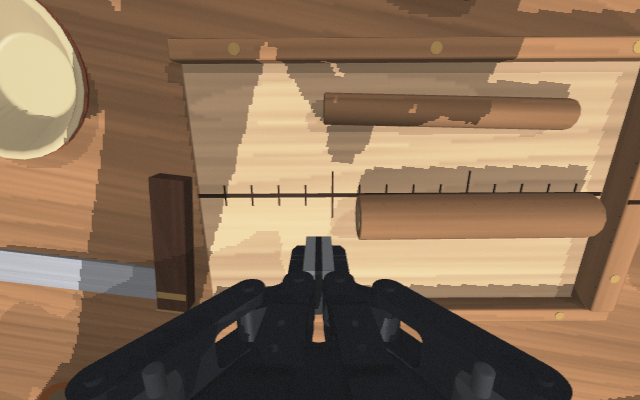

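Request:
{"op": "play_rows", "data": {
  "xyz": [
    [1,0,12],
    [1,0,24],
    [1,0,36],
    [1,0,46],
    [1,0,54],
    [1,0,56],
    [1,3,56],
    [1,6,56],
    [1,9,56],
    [1,12,56]
  ],
  "rot": [
    [0,0,0],
    [0,0,0],
    [0,0,0],
    [0,0,0],
    [0,0,0],
    [0,0,0],
    [0,0,0],
    [0,0,0],
    [0,0,0],
    [0,0,0]
  ],
  "grip": [0,0,0,0,0,0,0,0,0,0]
}}

```text
time_s: 15.85
eef_pos: [0.5418, 0.0325, 0.0373]
eef_rot: [0.0, 0.995, 0.101, 0.0]
wrist_force: [-0.2, 0.2, 0.0]
opening: -0.002
grasp_force: 0.0
```

Request:
{"op": "play_rows", "data": {
  "xyz": [
    [0,2,0],
    [0,4,0],
    [0,6,0],
    [0,8,0],
    [0,10,0],
    [0,12,0],
    [0,14,0],
    [0,16,0],
    [0,18,0],
    [0,20,0]
  ],
  "rot": [
    [0,0,0],
    [0,0,0],
    [0,0,0],
    [0,0,0],
    [0,0,0],
    [0,0,0],
    [0,0,0],
    [0,0,0],
    [0,0,0],
    [0,0,0]
  ],
  "grip": [0,0,0,0,0,0,0,0,0,0]
}}

```text
time_s: 17.1
eef_pos: [0.5456, 0.013, 0.037]
eef_rot: [-0.0, 0.995, 0.101, -0.0]
wrist_force: [-0.4, 1.3, 0.6]
opening: 0.001
grasp_force: 0.6
```

```bash
python3 look.py
```

```text
[-14.5  42.1] 37.0 0.0007 [-0.4  1.3  0.6] 17.1
line [-2.7057 -0.0065]
wrist x at mid -14.0 slope -0.0112 z 0.0287 ends [-115.  -109.4   37.9   49.8] 18212 19376
scene x at mid -14.5 slope -0.0135 z 0.0291 ends [-137.  -129.8   41.9   52.7] 704 821
side x at mid -11.6 slope -0.0008 z 0.0268 ends [-137.6 -130.8   53.1   55.6] 334 407
```

Request:
{"op": "play_rows", "data": {
  "xyz": [
    [0,1,0],
    [0,2,0],
    [0,3,0],
    [0,4,0],
    [0,5,0],
    [0,6,0],
    [0,7,0],
    [0,7.5,0],
    [0,8,0],
    [0,8,0]
  ],
  "rot": [
    [0,0,0],
    [0,0,0],
    [0,0,0],
    [0,0,0],
    [0,0,0],
    [0,0,0],
    [0,0,0],
    [0,0,0],
    [0,0,0],
    [0,0,0]
  ],
  "grip": [0,0,0,0,0,0,0,0,0,0]
}}

```text
time_s: 18.5
eef_pos: [0.5465, 0.0077, 0.0369]
eef_rot: [-0.002, 0.995, 0.101, -0.0]
wrist_force: [-1.3, 12.1, 2.5]
opening: -0.0
grasp_force: 6.0
```

Request:
{"op": "play_rows", "data": {
  "xyz": [
    [0,-1,0],
    [0,-4,0],
    [0,-10,0],
    [0,-16,0],
    [0,-20,-10],
    [0,-20,-25],
    [0,-20,-45],
    [0,-20,-65],
    [0,-20,-65],
    [0,-20,-65]
  ],
  "rot": [
    [0,0,0],
    [0,0,0],
    [0,0,0],
    [0,0,0],
    [0,0,0],
    [0,0,0],
    [0,0,0],
    [0,0,0],
    [0,0,0],
    [0,0,0]
  ],
  "grip": [0,0,0,0,0,0,0,0,0,0]
}}

```text
time_s: 19.75
eef_pos: [0.543, 0.0248, 0.102]
eef_rot: [0.0, 0.995, 0.101, 0.0]
wrist_force: [-0.3, -0.2, -0.3]
opening: 0.002
grasp_force: 0.0
```

```bash
python3 look.py
python3 - <<'E'
from st import *
s,c=wrist()
im,xs,ys=rect(c,b,X=(-.06,.06),Y=(-.18,.18));cv2.imwrite("pics/r4.png",cv2.resize(im,(780,260))[...,::-1])
E
```

```text
[-14.7  54.2] 102.0 0.0006 [-0.3 -0.2 -0.3] 19.75
line [-2.3382 -0.0098]
wrist x at mid -13.6 slope -0.009 z 0.0284 ends [-137.1 -134.7   19.3   21.4] 9999 10325
scene x at mid -14.1 slope -0.0006 z 0.0289 ends [-136.3 -133.2   21.7   24. ] 691 759
side x at mid -12.6 slope 0.017 z 0.0265 ends [-135.2 -132.8   23.1   25.2] 350 435
```

View pics/r4.png

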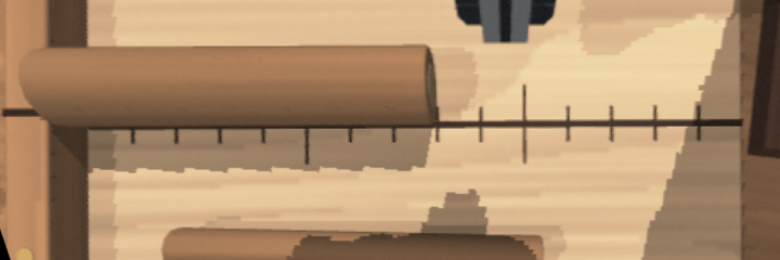

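Request:
{"op": "play_rows", "data": {
  "xyz": [
    [0,20,0],
    [-2,45,0],
    [-4,75,0],
    [-7,100,0],
    [-7,113,5],
    [-7,113,20],
    [-7,113,32],
    [-7,113,42],
    [-7,113,48],
    [-7,113,50]
  ],
  "rot": [
    [0,0,-0.008],
    [0,0,-0.008],
    [0,0,-0.008],
    [0,0,-0.008],
    [0,0,-0.008],
    [0,0,-0.008],
    [0,0,-0.008],
    [0,0,-0.008],
    [0,0,-0.008],
    [0,0,-0.008]
  ],
  "grip": [0.5,1,1,1,1,1,1,1,1,1]
}}

```text
time_s: 21.2
eef_pos: [0.5589, -0.0867, 0.0515]
eef_rot: [-0.0, 0.994, 0.105, -0.0]
wrist_force: [0.3, -0.3, 0.1]
opening: 0.999
grasp_force: 0.0
```

```bash
sed -i 's/^b=B.*/b=B([.56823,-.02531],.2021);b=B(b.o-.0024*b.ex,.2101)/' st.py; python3 look.py
```

```text
[-19.6 -58.2] 51.5 0.0012 [ 0.3 -0.3  0.1] 21.2
line [ 0.0151 -0.0002]
wrist x at mid -11.9 slope 0.002 z 0.0288 ends [-137.1 -134.7   17.9   20.3] 16824 17416
scene x at mid -12.1 slope 0.0042 z 0.0292 ends [-136.7 -134.    20.4   23.3] 674 749
side x at mid -10.7 slope 0.0048 z 0.0267 ends [-136.9 -131.8   23.9   25.1] 271 348
```

Request:
{"op": "play_rows", "data": {
  "xyz": [
    [0,0,1.5],
    [0,0,2.5],
    [0,0,3.2],
    [0,0,3.8],
    [0,0,3.8],
    [2,0,3.8],
    [4,0,3.8],
    [6,0,3.8],
    [8,0,3.8],
    [8,0,3.8]
  ],
  "rot": [
    [0,0,0],
    [0,0,0],
    [0,0,0],
    [0,0,0],
    [0,0,0],
    [0,0,0],
    [0,0,0],
    [0,0,0],
    [0,0,0],
    [0,0,0]
  ],
  "grip": [1,1,1,1,1,1,1,1,1,1]
}}

```text
time_s: 22.6
eef_pos: [0.5682, -0.0854, 0.0497]
eef_rot: [0.0, 0.994, 0.105, 0.001]
wrist_force: [-0.5, 2.3, 7.8]
opening: 1.001
grasp_force: 4.0
```

Request:
{"op": "play_rows", "data": {
  "xyz": [
    [2,0,0],
    [4,0,0],
    [6,0,0],
    [8,0,0],
    [10,0,0],
    [12,0,0],
    [14,0,0],
    [15.5,0,0],
    [16,0,0],
    [16,0,0]
  ],
  "rot": [
    [0,0,0],
    [0,0,0],
    [0,0,0],
    [0,0,0],
    [0,0,0],
    [0,0,0],
    [0,0,0],
    [0,0,0],
    [0,0,0],
    [0,0,0]
  ],
  "grip": [1,1,1,1,1,1,1,1,1,1]
}}

```text
time_s: 23.85
eef_pos: [0.5837, -0.0822, 0.0497]
eef_rot: [0.0, 0.994, 0.105, 0.001]
wrist_force: [-1.9, 1.7, 7.8]
opening: 1.003
grasp_force: 4.1
```

```bash
python3 look.py
```

```text
[  5.7 -58.9] 49.7 0.0007 [-1.9  1.7  7.8] 23.85
line [ 5.1576 -0.0527]
wrist x at mid 0.8 slope 0.0021 z 0.0288 ends [-137.1 -135.    18.2   20.3] 14688 15343
scene x at mid 0.5 slope 0.0005 z 0.0289 ends [-136.6 -133.6   21.5   23.7] 636 693
side x at mid 1.9 slope 0.022 z 0.0273 ends [-135.9 -133.9   24.3   26.2] 319 411
```

Request:
{"op": "play_rows", "data": {
  "xyz": [
    [-1,0,0],
    [-1.4,0,0],
    [-1.4,0,-1.5],
    [-1.4,0,-3],
    [-1.4,0,-10],
    [-3,-20,-35],
    [-4,-55,-50],
    [-5,-85,-50],
    [-6,-114,-50],
    [-6,-114,-50]
  ],
  "rot": [
    [0,0,0],
    [0,0,0],
    [0,0,0],
    [0,0,0],
    [0,0,0],
    [0,0,0],
    [0,0,0],
    [0,0,0],
    [0,0,0],
    [0,0,0]
  ],
  "grip": [1,1,1,1,1,0.5,0,0,0,0]
}}

```text
time_s: 25.25
eef_pos: [0.5522, 0.0297, 0.0984]
eef_rot: [-0.0, 0.994, 0.106, -0.0]
wrist_force: [1.1, 0.2, -0.3]
opening: 0.003
grasp_force: 0.0
```

Request:
{"op": "play_rows", "data": {
  "xyz": [
    [0,0,12],
    [0,0,26],
    [0,0,40],
    [0,0,52],
    [0,0,60],
    [0,0,61],
    [0,3,61],
    [0,6,61],
    [0,9,61],
    [0,12,61]
  ],
  "rot": [
    [0,0,0],
    [0,0,0],
    [0,0,0],
    [0,0,0],
    [0,0,0],
    [0,0,0],
    [0,0,0],
    [0,0,0],
    [0,0,0],
    [0,0,0]
  ],
  "grip": [0,0,0,0,0,0,0,0,0,0]
}}

```text
time_s: 26.5
eef_pos: [0.5555, 0.016, 0.0375]
eef_rot: [0.0, 0.994, 0.105, 0.0]
wrist_force: [-0.6, -0.1, -0.1]
opening: 0.004
grasp_force: 0.0
```

```bash
python3 look.py
```

```text
[-1.4 43.1] 37.5 0.0006 [-0.6 -0.1 -0.1] 26.5
line [ 4.725  -0.0476]
wrist x at mid -0.2 slope 0.0037 z 0.0286 ends [-115.  -109.3   37.6   50.6] 17719 19401
scene x at mid -0.8 slope 0.0049 z 0.0292 ends [-135.4 -133.8   40.4   54.4] 729 837
side x at mid 1.5 slope 0.0194 z 0.0272 ends [-135.6 -134.    54.3   56.5] 325 408
```

Request:
{"op": "play_rows", "data": {
  "xyz": [
    [0,1,0],
    [0,2,0],
    [0,3,0],
    [0,4,0],
    [0,5,0],
    [0,6,0],
    [0,7,0],
    [0,7.5,0],
    [0,8,0],
    [0,8,0]
  ],
  "rot": [
    [0,0,0],
    [0,0,0],
    [0,0,0],
    [0,0,0],
    [0,0,0],
    [0,0,0],
    [0,0,0],
    [0,0,0],
    [0,0,0],
    [0,0,0]
  ],
  "grip": [0,0,0,0,0,0,0,0,0,0]
}}

```text
time_s: 27.9
eef_pos: [0.5566, 0.0099, 0.0372]
eef_rot: [-0.001, 0.994, 0.105, -0.0]
wrist_force: [0.2, 7.2, 1.5]
opening: 0.0
grasp_force: 3.7
```

Butted again, at 7 N. Next I back off, lift and check.

Request:
{"op": "play_rows", "data": {
  "xyz": [
    [0,-1,0],
    [0,-3,0],
    [0,-8,0],
    [0,-14,0],
    [0,-20,-10],
    [-5,-20,-30],
    [-10,-20,-60],
    [-10,-20,-80],
    [-10,-20,-80],
    [-10,-20,-80]
  ],
  "rot": [
    [0,0,0],
    [0,0,0],
    [0,0,0],
    [0,0,0],
    [0,0,0],
    [0,0,0],
    [0,0,0],
    [0,0,0],
    [0,0,0],
    [0,0,0]
  ],
  "grip": [0,0,0,0,0,0,0,0,0,0]
}}

```text
time_s: 29.15
eef_pos: [0.5426, 0.0262, 0.1167]
eef_rot: [-0.0, 0.994, 0.105, -0.0]
wrist_force: [-1.0, -0.1, -0.6]
opening: 0.003
grasp_force: 0.0
```

```bash
python3 look.py
python3 - <<'E'
from st import *
s,c=wrist();print((line(c,b,Y=(.035,.15))*[1e3,1]).round(4),s["time_s"])
im,xs,ys=rect(c,b,X=(-.09,.09),Y=(-.18,.18));cv2.imwrite("pics/r5.png",cv2.resize(im,(780,390))[...,::-1])
E
```

```text
[-11.9  55.7] 116.7 0.0009 [-1.  -0.1 -0.6] 29.15
line [ 6.4261 -0.0629]
wrist x at mid -0.1 slope 0.0066 z 0.0285 ends [-137.2 -134.4   19.3   21.4] 9032 9379
scene x at mid -0.5 slope 0.0095 z 0.029 ends [-136.5 -134.4   21.1   23.6] 706 778
side x at mid 0.2 slope 0.0328 z 0.0265 ends [-137.  -134.7   22.5   23.7] 324 429
[-0.1718  0.003 ] 29.3
```

View pics/r5.png

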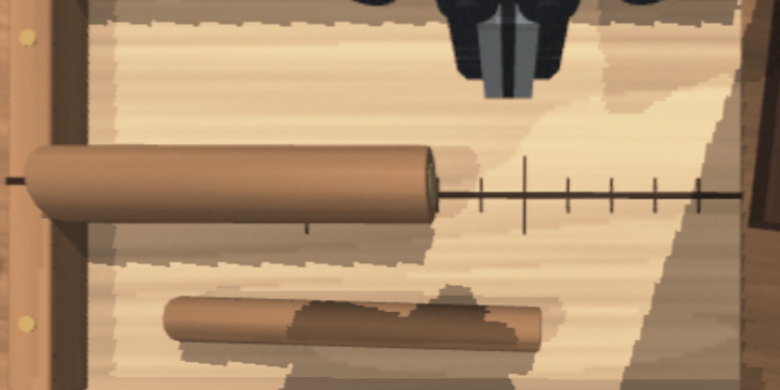

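The rod lies over the line (x about 0 mm, slope under 0.01), butted against the stop, and the arm is clear of everything.

```bash
python3 -c "
from bench import ctrl
print(ctrl.hand_in())"
```

```text
the job is handed in; nothing more can be done
None
```

I rolled the thick rod onto the scored line, butted it against the end stop and handed the job in; my last camera check put its middle about 0.1 mm off the line and its tilt under 0.01 rad, but the hand-in returned no verdict.

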